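# Refill the preserve display from the delivery tray

## Task

Refill the preserve display: lift the four jars out of the plywood delivery tray and stand each one upright on the front step of the wooden jar stand, in the lane of its own sort, so that the front row repeats the order of the row on the rear step (same lid and contents one behind the other). They are glass: set them down, do not drop or tip them, and leave the rear row where it stands.

Things in the scene. Friction and masses are not known exactly. Their poses are not given: they have to be found in the camera images.
- new_tan: Round glass preserve jar to move: dark red contents, tan (light brown) lid, 57 mm across and 77 mm high; about 0.32 kg. Starts upright in a pocket of the tray, underside 10 mm above the counter. Origin: centre of its underside, z up. The lid (top 14 mm) is 5 mm smaller across than the upright-sided body. Yaw has no meaning.
- new_amber: Round glass preserve jar to move: orange contents, plain red lid, 57 mm across and 77 mm high; about 0.32 kg. Starts upright in a pocket of the tray, underside 10 mm above the counter. Origin: centre of its underside, z up. The lid (top 14 mm) is 5 mm smaller across than the upright-sided body. Yaw has no meaning.
- new_white: Round glass preserve jar to move: orange contents, white lid, 53 mm across and 71 mm high; about 0.32 kg. Starts upright in a pocket of the tray, underside 10 mm above the counter. Origin: centre of its underside, z up. The lid (top 14 mm) is 5 mm smaller across than the upright-sided body. Yaw has no meaning.
- new_ruby: Round glass preserve jar to move: dark red contents, red lid with a round green label on top, 53 mm across and 71 mm high; about 0.32 kg. Starts upright in a pocket of the tray, underside 10 mm above the counter. Origin: centre of its underside, z up. The lid (top 14 mm) is 5 mm smaller across than the upright-sided body. Yaw has no meaning.
- rear_tan: Loose jar standing on the stand's rear step; it marks the lane of its sort and must stay there. Looks just like new_tan: dark red contents, tan (light brown) lid, 57 mm across and 77 mm high. Upright, underside 40 mm above the counter. Origin: centre of its underside.
- rear_amber: Loose jar standing on the stand's rear step; it marks the lane of its sort and must stay there. Looks just like new_amber: orange contents, plain red lid, 57 mm across and 77 mm high. Upright, underside 40 mm above the counter. Origin: centre of its underside.
- rear_white: Loose jar standing on the stand's rear step; it marks the lane of its sort and must stay there. Looks just like new_white: orange contents, white lid, 53 mm across and 71 mm high. Upright, underside 40 mm above the counter. Origin: centre of its underside.
- rear_ruby: Loose jar standing on the stand's rear step; it marks the lane of its sort and must stay there. Looks just like new_ruby: dark red contents, red lid with a round green label on top, 53 mm across and 71 mm high. Upright, underside 40 mm above the counter. Origin: centre of its underside.
- stand: Fixed wooden two-step jar stand, 328 mm wide. Origin at counter height; x away from robot, y left. Lanes centred at y = 118.5, 39.5, -39.5, -118.5 mm. Front step 12 mm high, jar places x = 0, lanes 75 mm wide between dividers 31 mm high; brass rail x = -45, 30 mm high; rear step's face x = 60. Rear step 40 mm high, jars at x = 96. End cheeks 32 mm high, rear 62.
- tray: Fixed plywood tray, 78 mm deep (x, away from the robot) and 288 mm long (y, to the left). Origin at counter height under its centre. Four pockets in a row at y = 102, 34, -34, -102 mm hold a jar each, floor 10 mm above the counter; front and back walls and dividers reach 28 mm, end boards 50 mm above the counter.
There are look-alikes about, which are no part of the job. Leave any purple or turquoise look-alike of the rear_white alone.

How it is judged:
By the outcome, as a careful person would: the job done as asked, in the order asked, and still so for the second after the job is handed in, with the robot touching nothing.
It also fails if it takes over 102 s, if anything falls off the work surface, if the arm or the gripper's body presses on something with over 40 N, if the wrist force passes 120 N, or if a joint passes its speed limit or range.

## Robot

A 6-joint arm with a two-finger parallel gripper is mounted at the origin on a cart in front of the work surface, level with it; the furniture and walls round the work are solid. World frame = base frame: x ahead of the robot, y to its left, z up, the work surface at z = 0. Lengths are in m, angles in rad, forces in N, time in s.
With the tool pointing down it reaches from about 0.35 to 0.925 m from the base axis. Payload 6.4 kg.
Tool frame: the origin (TCP) lies on the mounting face of the last link; the fingertips stand 199 mm ahead of it and the grasp point (between the pads) lies 180 mm ahead of it; z points along the fingers, y is the line along which they close (so a half turn about z gives the same grasp; the last joint's range is limited). The gripper opens to 94 mm and grips with 3 to 60 N. Pads are 16 mm wide; open, the fingers measure 119 mm over their backs; the gripper's body (75 mm by 177 mm) begins 78 mm behind the grasp point.
Start: joints at [-1.362, 0.245, 1.558, -0, 1.339, -0.174], TCP at [0.243, -0.603, 0.405] pointing down, gripper open.
Joint ranges: [-3.13, 3.13], [-1.02, 2.26], [0.13, 2.54], [-0.95, 4.09], [0.21, 2.88], [-2.74, 2.74]. Speed limits (rad/s): [2.57, 2.57, 3.14, 3.14, 3.14, 3.14].

## Interface

Orientations are given as a unit quaternion [w, x, y, z].
In Python, from plant import * gives the robot as it stands. The module is installed in compiled form; this text tells all that it offers.
- The arm moves only by the tool send_rows, never from a script. Its argument "deltas" is one flat list of numbers, 4 for each row, row after row: the shift along the world's x, y, z in cm, then the turn about the world's z in degrees. A call has 1 to 12 rows; each row is the pose to reach, as a shift and turn from the pose commanded when the call began; what a row does not reach only later rows make up. A row lasts 1/12 s, in which the tool goes at most 41.7 mm and 7.16 degrees, less where a joint would pass 70% of its speed; a pose out of reach is approached as far as the arm can. A call with a gripper value outside its range is refused whole. "claw" is the finger opening in cm, from 0 to 9.4, set as the call begins (left out, the last holds). The fingers move at their own pace and stop on an object; the grip force is fixed at half the most. Time passes only in rows, so rows that repeat a pose let the fingers close. It gives the time, the measured TCP pose, the force, the opening and the grip force at its end, in the units of the state.
- get_state(): the state, without advancing time (a new reading comes with each control period).
- capture(name): name is "scene" or "top" or "wrist"; returns a dict with "image" (400x640x3 uint8, blue, green, red), "depth" (400x640 float32, m along the optical axis (not along the pixel's ray), 0 where there is no reading), "fx", "fy", "cx", "cy" (pixels), "T" (4x4, takes a point from camera to world coordinates); the wrist camera has in their place "T_tool_cam" (4x4, takes a point from camera to tool coordinates, whose origin is the TCP and whose axes are the flange's). Camera axes: x right, y down, z forward; pixel columns grow to the right and rows downward; lengths in m; the calibration is good to about 2 mm. A picture is of the moment at which its call begins: read the wrist's pose just before it.
- hand_in(): hands the job in; it is judged then, once.
The state is a dict: "clock": time; "joints": joint angles; "joint_vel": joint speeds; "joint_torque": joint torques, N m; "tool_pos": TCP position; "eef_rot": TCP orientation; "force": force on the tool from outside, world axes, zero at the start; "ft_torque": the same for the moment, N m; "gripper_width": finger opening in m; "grasp_force": force on a finger pad.
Only numpy, scipy, OpenCV 4.12 (cv2) and the standard library are available. Lean on these libraries where they do the work, as an engineer would, in place of code of your own. Each camera call takes 0.05 s, during which the arm holds its last target. There are 200 camera calls.

## Working session

There is one attempt and no reset: what is moved stays moved. The work goes in short steps, Python scripts to look and compute and a tool call to move; the robot and the scene stay as the last step left them, time stands still between calls to the robot, and variables do not carry over. Pictures are saved under pics/ and viewed, at most 14 in all, crops included, and the job is handed in when it is done.

Besides the shell and the picture viewer there is one more tool, called by a JSON object that holds its "method" and its "body", one argument or row to a line. send_rows: Moves the arm, as the interface text tells. Its arguments: {"type":"object","properties":{"deltas":{"type":"array"},"claw":{"type":"number"}},"required":["deltas"]}

```bash
mkdir -p pics
python3 - <<'E'
from plant import *
import cv2,pickle
d={}
s=get_state();print(s['clock'],s['tool_pos'],s['eef_rot'],s['gripper_width'])
for n in('top','scene'):
    c=capture(n);d[n]=c;cv2.imwrite(f'pics/{n}.png',c['image']);print(n,c['fx'],c['T'].round(3).tolist(),(c['depth']>0).mean())
pickle.dump(d,open('d.pkl','wb'))
E
```

```text
0.0 [ 0.24273626 -0.60273514  0.40355316] [-9.65050258e-04  9.81740380e-01  1.90223275e-01 -1.23997230e-05] 0.09398140066472883
top 409.12751262725277 [[-0.008, -0.995, 0.098, 0.367], [-1.0, 0.01, 0.017, 0.042], [-0.018, -0.098, -0.995, 1.43], [0.0, 0.0, 0.0, 1.0]] 0.99599609375
scene 435.2092777091099 [[0.456, -0.387, 0.801, -0.506], [-0.89, -0.196, 0.412, -0.504], [-0.002, -0.901, -0.434, 0.622], [0.0, 0.0, 0.0, 1.0]] 0.9959296875
```

View pics/top.png

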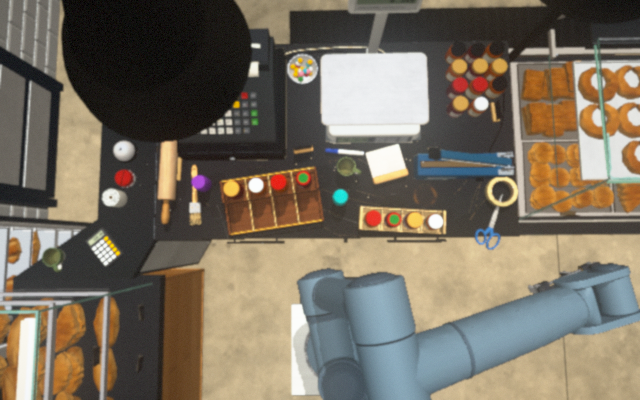

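View pics/scene.png

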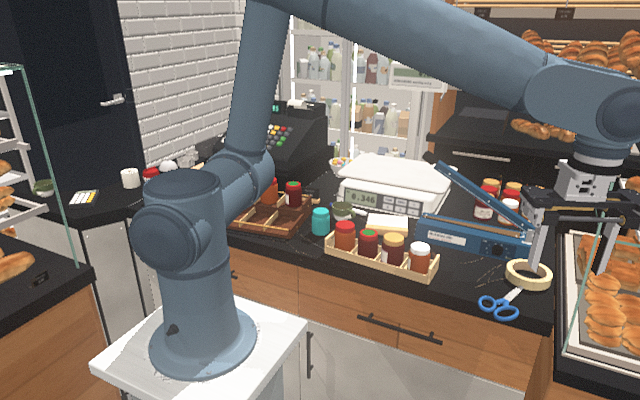

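The top view shows the stand at (222–322, 170–235), with its rear row at tan (232,188), white (256,185), amber (278,182) and ruby (303,178). The tray holds amber (373,218), ruby (394,219), tan (415,220) and white (436,221).

Things that could be mistaken for the jars are the purple (201,183) and turquoise (340,197) look-alikes, the jar cluster at (450–500, 45–110), and the red and white items at (115–123, 150–200). By the description, the four jars to move are the ones in the tray. Next I'll check a close crop and measure.

```bash
cat > h.py <<'E'
import numpy as np,cv2
def ray(c,u,v,z):
    T=c['T'];d=T[:3,:3]@np.array([(u-c['cx'])/c['fx'],(v-c['cy'])/c['fy'],1]);return T[:3,3]+d*(z-T[2,3])/d[2]
def proj(c,p):
    q=np.linalg.inv(c['T'])@np.append(p,1);return c['cx']+c['fx']*q[0]/q[2],c['cy']+c['fy']*q[1]/q[2]
def cloud(c):
    v,u=np.mgrid[0:400,0:640];z=c['depth'];P=np.stack([(u-c['cx'])/c['fx']*z,(v-c['cy'])/c['fy']*z,z],-1)
    return P@c['T'][:3,:3].T+c['T'][:3,3]
E
python3 - <<'E'
import pickle,cv2,numpy as np
from h import *
c=pickle.load(open('d.pkl','rb'))['top'];im=c['image']
P=cloud(c)
cv2.imwrite('pics/crop.png',cv2.resize(im[140:260,190:460],None,fx=2.9,fy=2.9,interpolation=cv2.INTER_CUBIC))
# lids: height bands
roi=np.zeros(im.shape[:2],bool);roi[160:240,190:460]=1
for nm,lo,hi in(('tray',.073,.092),('rear',.104,.125)):
    m=(roi&(P[...,2]>lo)&(P[...,2]<hi)).astype(np.uint8)
    n,l,st,ce=cv2.connectedComponentsWithStats(m)
    for i in range(1,n):
        if st[i,4]>25:
            k=l==i;print(nm,ce[i].round(1),st[i,2:],P[k].mean(0).round(4),im[k].mean(0).round(),np.percentile(P[k][:,2],80).round(4))
print('lamp z',P[60,150], 'mat',P[210,350],P[150,375],'stapler',P[160,440:510:15,2].round(3),P[150,430:480:10,2].round(3), 'scale',P[130,375],'register',P[120,230],'purple',P[183,201],'turq',P[197,340])
# highest stuff between
E
```

```text
tray [373.5 218.1] [ 16  16 190] [ 0.4384 -0.1184  0.086 ] [ 47.  64. 226.] 0.0887
tray [393.9 219.3] [ 15  14 161] [ 0.434  -0.1857  0.081 ] [ 63. 125. 151.] 0.0833
tray [414.7 220.1] [ 16  17 195] [ 0.4308 -0.2525  0.0857] [ 88. 196. 240.] 0.0883
tray [435.5 221.5] [ 14  14 162] [ 0.4257 -0.3214  0.0807] [243. 245. 245.] 0.0829
rear [303.2 177.8] [ 15  15 159] [0.5706 0.1105 0.1111] [ 50. 112. 140.] 0.1136
rear [278.3 182. ] [ 16  16 194] [0.5567 0.1911 0.1164] [ 25.  39. 220.] 0.1185
rear [255.8 185.2] [ 15  15 161] [0.5478 0.2653 0.1105] [239. 241. 242.] 0.1126
rear [231.4 188.6] [ 16  16 203] [0.5369 0.3438 0.116 ] [ 76. 185. 233.] 0.1186
lamp z [0.5630305  0.2301341  1.00622286] mat [ 0.47232068 -0.04728868 -0.0033021 ] [ 0.68510128 -0.13931176 -0.00262541] stapler [0.059 0.19  0.181 0.149 0.119] [ 0.25   0.239  0.004  0.002 -0.004] scale [ 0.73718006 -0.13126713  0.07255117] register [0.74934448 0.33909353 0.16845101] purple [0.5619857  0.45580475 0.07584404] turq [ 0.5104328  -0.00992169  0.07289044]
```

View pics/crop.png

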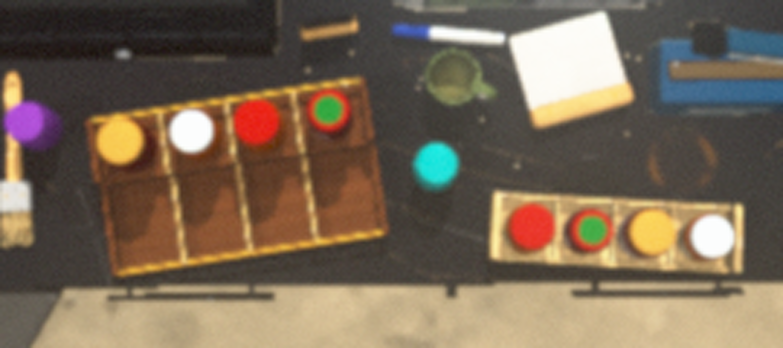

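The crop confirms the choice: tray order from left to right is amber, ruby, tan, white, and rear order is tan, white, amber, ruby. I'll move above the tray and refine with the wrist camera.

{"method": "send_rows", "body": {
  "deltas": [2, 4, 0, 7, 4, 8, 0, 14, 6, 12, 0, 21, 8, 16, 0, 28, 10, 20, 0, 35, 12, 24, 0, 42, 14, 28, 0, 49, 16, 32, 0, 56, 18, 36, 0, 63, 19, 38, 0, 64.5, 19, 38, 0, 64.5, 19, 38, 0, 64.5]
}}

```text
clock: 1.1
tool_pos: [0.4334, -0.2209, 0.4043]
eef_rot: [-0.0, 0.727, 0.686, -0.0]
force: [-0.6, -0.9, -0.7]
gripper_width: 0.094
grasp_force: 0.0
```

Run:
```python
from plant import *
import pickle,cv2,numpy as np
from scipy.spatial.transform import Rotation as R
from h import *
c=pickle.load(open('d.pkl','rb'))['top'];im=c['image'];P=cloud(c)
roi=np.zeros(im.shape[:2],bool);roi[160:240,190:460]=1
for nm,b in(('tray',.01),('rear',.04)):
  for u in ((373,394,415,436) if b==.01 else (232,256,278,303)):
    h=.077 if u in(373,415,232,278) else .071
    m=(roi&(P[...,2]>b+h-.007)&(P[...,2]<b+h+.007));m[:,:u-10]=0;m[:,u+11:]=0
    v,uu=np.nonzero(m);print(nm,u,ray(c,uu.mean(),v.mean(),b+h).round(4))
s=get_state();w=capture('wrist');q=s['eef_rot']
T=np.eye(4);T[:3,:3]=R.from_quat(np.roll(q,-1)).as_matrix();T[:3,3]=s['tool_pos'];w['T']=T@w['T_tool_cam']
print(s['clock'],s['tool_pos'],T[:3,1],s['joints'].round(2) if hasattr(s['joints'],'round') else s['joints'],w['fx'],w['T'].round(3).tolist())
cv2.imwrite('pics/w1.png',w['image']);pickle.dump(w,open('w1.pkl','wb'))
```

```text
tray 373 [ 0.4382 -0.1183  0.087 ]
tray 394 [ 0.434  -0.1857  0.081 ]
tray 415 [ 0.4311 -0.2526  0.087 ]
tray 436 [ 0.4303 -0.3217  0.081 ]
rear 232 [0.5368 0.3441 0.117 ]
rear 256 [0.5478 0.2653 0.111 ]
rear 278 [0.5568 0.1912 0.117 ]
rear 303 [0.5706 0.1105 0.111 ]
1.1 [ 0.43342824 -0.22089248  0.40432267] [ 9.98307280e-01 -5.81580519e-02 -4.63772693e-04] [-0.7  -0.15  1.97 -0.    1.32 -0.65] 318.9581127933655 [[0.998, -0.056, -0.013, 0.438], [-0.058, -0.971, -0.231, -0.155], [0.0, 0.231, -0.973, 0.385], [0.0, 0.0, 0.0, 1.0]]
```

View pics/w1.png

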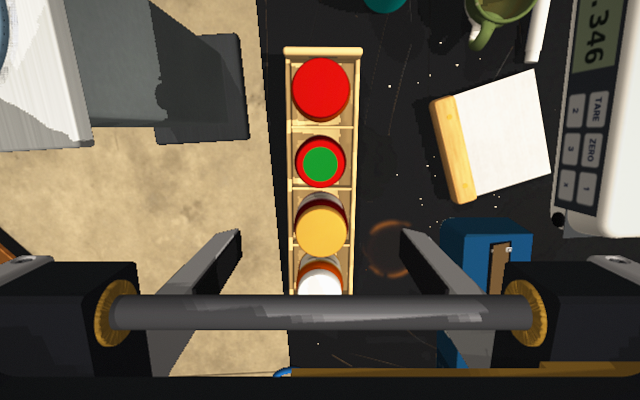

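Wrist view: amber at (321,90), ruby (320,163), tan (321,231), white (320,280, partly hidden), and the stapler to the right at (480,260). Next: precise centres and clearance.

Run:
```python
import pickle,cv2,numpy as np
from h import *
w=pickle.load(open('w1.pkl','rb'));P=cloud(w);im=w['image']
hsv=cv2.cvtColor(im,cv2.COLOR_BGR2HSV)
for n,u,v,h in(('amber',321,90,.087),('ruby',320,163,.081),('tan',321,231,.087)):
    m=(abs(P[...,2]-h)<.006).astype(np.uint8);print(n,P[v,u].round(4))
    k,l=cv2.connectedComponents(m);yy,xx=np.nonzero(l==l[v,u])
    cs,_=cv2.findContours((l==l[v,u]).astype(np.uint8),0,2);e=cv2.minEnclosingCircle(cs[0])
    print(n,e,ray(w,xx.mean(),yy.mean(),h).round(4),ray(w,*e[0],h).round(4))
c=pickle.load(open('d.pkl','rb'))['top'];Q=cloud(c)
m=(Q[...,2]>.1)&(Q[...,2]<.4)&(Q[...,0]<.75)&(Q[...,0]>.3)&(Q[...,1]<.0)&(Q[...,1]>-.5)
S=Q[m];
for y in np.arange(-.5,0,.05):
    k=S[(S[:,1]>y)&(S[:,1]<=y+.05)]
    if len(k):print(y.round(2),k[:,0].min().round(3),k[:,2].max().round(3))
m=(Q[...,2]>.02)&(Q[...,0]<.65)&(Q[...,0]>.38)&(Q[...,1]>-.45)&(Q[...,1]<-.0)&((Q[...,1]<-.37)|(Q[...,1]>-.08))
print(Q[m][::10].round(3))
```

```text
amber [ 0.4403 -0.122   0.0862]
amber ((320.5, 86.91666412353516), 30.418132781982422) [ 0.44   -0.1194  0.087 ] [ 0.44   -0.1195  0.087 ]
ruby [ 0.4357 -0.1868  0.0824]
ruby ((320.11376953125, 162.71163940429688), 24.487226486206055) [ 0.4359 -0.1867  0.081 ] [ 0.4358 -0.1867  0.081 ]
tan [ 0.4329 -0.2528  0.0864]
tan ((321.0, 231.5), 25.831281661987305) [ 0.4328 -0.2527  0.087 ] [ 0.4329 -0.2531  0.087 ]
-0.5 0.605 0.161
-0.45 0.605 0.186
-0.4 0.606 0.213
-0.35 0.605 0.236
-0.3 0.601 0.258
[[ 0.631 -0.372  0.198]
 [ 0.625 -0.371  0.199]
 [ 0.629 -0.409  0.177]
 [ 0.622 -0.378  0.197]
 [ 0.626 -0.416  0.176]
 [ 0.619 -0.375  0.196]
 [ 0.623 -0.413  0.175]
 [ 0.626 -0.45   0.158]
 [ 0.619 -0.405  0.179]
 [ 0.623 -0.442  0.161]
 [ 0.646 -0.043  0.053]
 [ 0.616 -0.408  0.179]
 [ 0.619 -0.445  0.161]
 [ 0.644 -0.047  0.046]
 [ 0.611 -0.396  0.187]
 [ 0.615 -0.433  0.169]
 [ 0.645 -0.034  0.024]
 [ 0.608 -0.373  0.191]
 [ 0.609 -0.407  0.181]
 [ 0.614 -0.45   0.157]
 [ 0.642 -0.048  0.023]
 [ 0.628 -0.389  0.072]
 [ 0.608 -0.398  0.172]
 [ 0.608 -0.429  0.17 ]
 [ 0.639 -0.024  0.021]
 [ 
[... 977 characters left out ...]
66]
 [ 0.585 -0.431  0.061]
 [ 0.587 -0.035  0.057]
 [ 0.583 -0.395  0.058]
 [ 0.582 -0.428  0.061]
 [ 0.581 -0.384  0.049]
 [ 0.58  -0.418  0.051]
 [ 0.578 -0.371  0.048]
 [ 0.578 -0.409  0.046]
 [ 0.579 -0.447  0.034]
 [ 0.577 -0.394  0.03 ]
 [ 0.578 -0.438  0.021]
 [ 0.535 -0.021  0.067]
 [ 0.528 -0.     0.07 ]
 [ 0.524 -0.     0.071]
 [ 0.521 -0.     0.069]
 [ 0.521 -0.034  0.069]
 [ 0.517 -0.03   0.069]
 [ 0.514 -0.03   0.071]
 [ 0.51  -0.027  0.072]
 [ 0.507 -0.023  0.072]
 [ 0.504 -0.02   0.068]
 [ 0.501 -0.02   0.07 ]
 [ 0.497 -0.02   0.075]
 [ 0.494 -0.023  0.072]
 [ 0.492 -0.024  0.057]
 [ 0.488 -0.005  0.025]
 [ 0.461 -0.077  0.057]
 [ 0.431 -0.077  0.05 ]
 [ 0.414 -0.077  0.045]]
```

{"method": "send_rows", "body": {
  "deltas": [0.5, 3.8, 0.5, 1, 1, 7.6, 1, 2, 1.5, 11.4, 1.5, 3, 2, 15.2, 2, 4, 2.5, 19, 2.5, 5, 3, 22.8, 3, 6, 3.5, 26.6, 3.5, 7, 4, 30.4, 4, 8, 4.5, 34.2, 4.5, 9, 5, 38, 5, 10, 5.5, 41.8, 5, 11.5, 5.5, 42, 5, 11.5]
}}

```text
clock: 2.15
tool_pos: [0.4887, 0.1996, 0.4548]
eef_rot: [-0.0, 0.655, 0.755, 0.001]
force: [-0.7, -0.3, -0.2]
gripper_width: 0.0939
grasp_force: 0.0
```

Run:
```python
from plant import *
import pickle,cv2,numpy as np
from scipy.spatial.transform import Rotation as R
from h import *
s=get_state();w=capture('wrist');q=s['eef_rot']
T=np.eye(4);T[:3,:3]=R.from_quat(np.roll(q,-1)).as_matrix();T[:3,3]=s['tool_pos'];w['T']=T@w['T_tool_cam']
print(s['clock'],s['tool_pos'],np.degrees(np.arctan2(T[1,1],T[0,1])),np.round(s['joints'],2))
cv2.imwrite('pics/w2.png',w['image']);pickle.dump(w,open('w2.pkl','wb'))
# predicted stand corners for th=8.2
th=np.radians(8.2);o=np.array([.458,.214])
P=cloud(w);m=(P[...,2]>.104)&(P[...,2]<.123)&(P[...,1]<.45)
n,l,st,ce=cv2.connectedComponentsWithStats(m.astype(np.uint8))
for i in range(1,n):
    if st[i,4]>300: print(ce[i].round(1),st[i],w['image'][l==i].mean(0).round(),ray(w,*ce[i],np.median(P[l==i][:,2])).round(4),np.median(P[l==i][:,2]))
```

```text
2.15 [0.4887067  0.19960452 0.45480441] 8.123534814683422 [ 0.17 -0.08  1.82  0.    1.41  0.03]
[538.3 109.8] [ 502    0   76  226 3003] [23. 24. 24.] [0.6862 0.3124 0.1146] 0.11462453488102392
[394.5  50.8] [ 367   20   56   62 2692] [ 91. 221. 245.] [0.538  0.3438 0.1169] 0.1168863338071352
[389.1 138.1] [ 366  115   47   47 1750] [250. 251. 252.] [0.5494 0.2656 0.1111] 0.1111285026340535
[384.6 210.3] [ 360  186   50   50 1937] [ 18.  26. 240.] [0.5575 0.1933 0.1168] 0.11678713429945098
[382.2 278.5] [ 361  261   43   33 1162] [ 36. 110. 129.] [0.5707 0.1153 0.1113] 0.11133926520058221
```

View pics/w2.png

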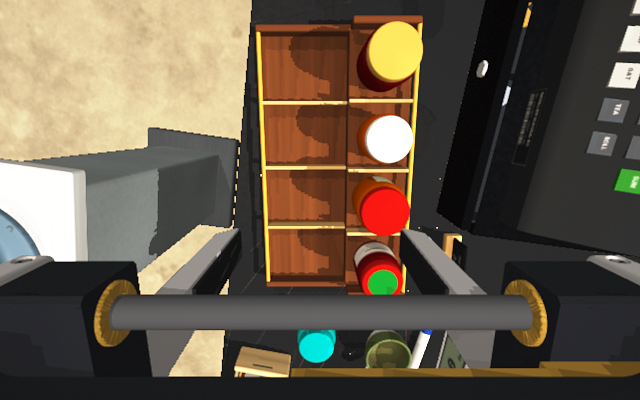

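The wrist view shows the stand's rail from (258,30) to (267,283), dividers at rows 102, 168 and 228, and the step edge near column 348. The front lanes are empty. Next I'll fit the stand frame from the brass rail and dividers.

Run:
```python
import pickle,cv2,numpy as np
from h import *
w=pickle.load(open('w2.pkl','rb'));im=w['image'];g=cv2.cvtColor(im,cv2.COLOR_BGR2HSV)
m=((g[...,0]>15)&(g[...,0]<35)&(g[...,1]>90)&(g[...,2]>120))
# rail: yellow near u 255..272 rows 35..280
pts=[]
for v in range(35,278):
    u=np.nonzero(m[v,250:280])[0]
    if len(u): pts.append((250+u.mean(),v))
rail=np.array([ray(w,u,v,.030)[:2] for u,v in pts])
vx,vy,x0,y0=cv2.fitLine(rail.astype(np.float32),cv2.DIST_HUBER,0,.01,.01).ravel()
if vy<0:vx,vy=-vx,-vy
th=np.arctan2(-vx,vy);print('rail',len(pts),np.degrees(th),x0,y0,np.abs((rail-[x0,y0])@[vy,-vx]).mean())
X=np.array([np.cos(th),np.sin(th)]);Y=np.array([-X[1],X[0]])
r=np.array([x0,y0])@X
ys=[]
for v0,yl in((102,79),(168,0),(228,-79)):
    q=[]
    for u in range(275,342):
        v=np.nonzero(m[v0-6:v0+7,u])[0]
        if len(v):q.append(ray(w,u,v0-6+v.mean(),.031)[:2]@Y)
    print(yl,len(q),np.median(q));ys.append(np.median(q)-yl/1000)
ox=r+.045;oy=np.mean(ys);print('origin',ox*X+oy*Y)
# cheeks check / step edge z=.04 via cloud
P=cloud(w);S=np.stack([P[...,:2]@X-ox,P[...,:2]@Y-oy,P[...,2]],-1)
k=(abs(S[...,1])<.15)&(S[...,2]>.035)&(S[...,2]<.045)&(S[...,0]>.03)&(S[...,0]<.12)
print('step edge',np.percentile(S[k][:,0],[1,5,10,50]))
k=(abs(S[...,1])<.2)&(S[...,2]>.028)&(S[...,2]<.034)&(S[...,0]<.1)&(S[...,0]>-.03)&(abs(S[...,1])>.14)
print('cheeks',S[k][:,1].min(),S[k][:,1].max())
for n,yl in(('tan',.1185),('white',.0395),('amber',-.0395),('ruby',-.1185)):
    print(n,(ox*X+(oy+yl)*Y).round(4))
for n,p in(('tan',(.538,.344)),('white',(.549,.2655)),('amber',(.557,.192)),('ruby',(.5707,.112))):
    print(n,'rear in stand',np.dot(p,X)-ox,np.dot(p,Y)-oy)
```

```text
rail 243 8.208409 0.41112265 0.2371798 0.0006513004479433148
79 67 0.22448266501020717
0 67 0.146364011631382
-79 67 0.07010233290789647
origin [0.45981197 0.2148332 ]
step edge [0.06028789 0.06095825 0.06197734 0.07152609]
cheeks -0.1642897328533608 0.16412326599805604
tan [0.4429 0.3321]
white [0.4542 0.2539]
amber [0.4655 0.1757]
ruby [0.4767 0.0975]
tan rear in stand 0.09582868421077728 0.11668028603597913
white rear in stand 0.09550821677595378 0.03741398081287178
amber rear in stand 0.09293235456943516 -0.03647522541776861
ruby rear in stand 0.09507006505727766 -0.1176116539155003
```

{"method": "send_rows", "body": {
  "deltas": [-0.5, -3.2, -1, -1, -1, -6.4, -2, -2, -1.5, -9.6, -3, -3, -2, -12.8, -5, -4, -2.5, -16, -7, -5, -3, -19.2, -9, -6, -3.5, -22.4, -10.5, -7, -4, -25.6, -12, -8, -4.5, -28.8, -13.5, -9, -5, -31.9, -15, -11, -5, -31.9, -15.5, -11.3, -5, -31.9, -15.5, -11.3],
  "claw": 9.4
}}

```text
clock: 3.2
tool_pos: [0.4364, -0.1246, 0.2981]
eef_rot: [-0.002, 0.73, 0.684, -0.001]
force: [0.0, 0.7, -0.5]
gripper_width: 0.0943
grasp_force: 0.0
```

{"method": "send_rows", "body": {
  "deltas": [0, 0, 0, 0, 0, 0, 0, 0]
}}

```text
clock: 3.37
tool_pos: [0.4379, -0.122, 0.3002]
eef_rot: [0.0, 0.728, 0.686, 0.0]
force: [0.1, 0.5, 0.1]
gripper_width: 0.0937
grasp_force: 0.0
```

{"method": "send_rows", "body": {
  "deltas": [0.1, 0.3, -1, 0, 0.1, 0.3, -2, 0, 0.1, 0.3, -3, 0, 0.1, 0.3, -4, 0, 0.1, 0.3, -5, 0, 0.1, 0.3, -6, 0, 0.1, 0.3, -6.5, 0, 0.1, 0.3, -6.5, 0]
}}

```text
clock: 4.03
tool_pos: [0.4383, -0.1187, 0.233]
eef_rot: [-0.002, 0.728, 0.686, -0.0]
force: [-1.1, 0.6, 0.2]
gripper_width: 0.094
grasp_force: 0.0
```

{"method": "send_rows", "body": {
  "deltas": [0, 0, 0, 0, 0, 0, 0, 0, 0, 0, 0, 0, 0, 0, 0, 0, 0, 0, 0, 0, 0, 0, 0, 0, 0, 0, 0, 0, 0, 0, 0, 0],
  "claw": 0
}}

```text
clock: 4.7
tool_pos: [0.439, -0.119, 0.2349]
eef_rot: [0.0, 0.728, 0.686, 0.0]
force: [0.8, -0.1, 1.5]
gripper_width: 0.0553
grasp_force: 30.0
```

{"method": "send_rows", "body": {
  "deltas": [0, 0, 0.5, 0, 0, 0, 1.5, 0, 0, 0, 3, 0, 0, 0, 4.5, 0, 0, 0, 6.5, 0, 0, 0, 8.5, 0, 0, 0, 10.5, 0, 0, 0, 11.5, 0, 0, 0, 12, 0, 0, 0, 12, 0]
}}

```text
clock: 5.53
tool_pos: [0.4389, -0.119, 0.3556]
eef_rot: [0.001, 0.728, 0.686, 0.0]
force: [-0.1, -1.3, -3.3]
gripper_width: 0.0555
grasp_force: 30.0
```

{"method": "send_rows", "body": {
  "deltas": [0.1, 1, 0, 0.4, 0.3, 3, 0, 1, 0.6, 6, 0, 2, 0.9, 9.5, 0, 3.5, 1.2, 13, 0, 5, 1.5, 16.5, 0, 6.5, 1.8, 20, 0, 8, 2.1, 23.5, 0, 9, 2.4, 26.5, 0, 10, 2.6, 28.5, 0, 11, 2.65, 29.5, 0, 11.3, 2.65, 29.5, 0, 11.3]
}}

```text
clock: 6.53
tool_pos: [0.4646, 0.1777, 0.3532]
eef_rot: [-0.001, 0.655, 0.755, -0.001]
force: [0.1, 0.2, -3.3]
gripper_width: 0.0553
grasp_force: 30.0
```

{"method": "send_rows", "body": {
  "deltas": [0, 0, -1, 0, 0, 0, -3, 0, 0, 0, -5, 0, 0, 0, -7, 0, 0, 0, -8.5, 0, 0, 0, -9.5, 0, 0, 0, -10, 0, 0, 0, -10, 0, 0, 0, -10, 0, 0, 0, -10, 0]
}}

```text
clock: 7.37
tool_pos: [0.4658, 0.1759, 0.2557]
eef_rot: [0.001, 0.657, 0.754, 0.001]
force: [0.4, 0.7, -1.7]
gripper_width: 0.0558
grasp_force: 30.0
```

Run:
```python
from plant import *
import cv2
w=capture('wrist');cv2.imwrite('pics/w3.png',w['image']);print(get_state()['tool_pos'])
```

```text
[0.46582219 0.17598598 0.25574938]
```

View pics/w3.png

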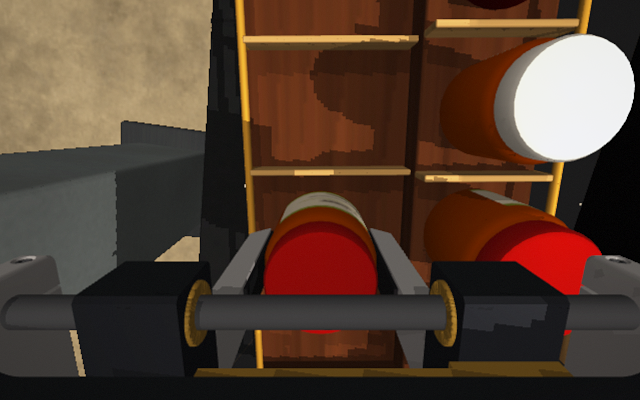

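The held amber jar at (320,250) is centred in its lane, in front of the rear amber. Lowering it gently.

{"method": "send_rows", "body": {
  "deltas": [0, 0, -0.7, 0, 0, 0, -1.2, 0, 0, 0, -1.5, 0, 0, 0, -1.7, 0, 0, 0, -1.8, 0, 0, 0, -1.8, 0, 0, 0, -1.8, 0]
}}

```text
clock: 8.0
tool_pos: [0.4652, 0.1761, 0.2369]
eef_rot: [-0.0, 0.656, 0.754, -0.001]
force: [-4.0, 0.2, 5.0]
gripper_width: 0.0555
grasp_force: 30.0
```

{"method": "send_rows", "body": {
  "deltas": [0, 0, 0, 0, 0, 0, 0, 0, 0, 0, 0, 0, 0, 0, 0, 0, 0, 0, 0, 0],
  "claw": 8
}}

```text
clock: 8.42
tool_pos: [0.4655, 0.176, 0.2368]
eef_rot: [0.0, 0.657, 0.754, 0.0]
force: [-0.4, 0.0, 0.6]
gripper_width: 0.0797
grasp_force: 0.0
```

{"method": "send_rows", "body": {
  "deltas": [0, 0, 1, 0, 0, 0, 2.5, 0, 0, 0, 4.5, 0, 0, 0, 7, 0, 0, 0, 10, 0, 0, 0, 12, 0, 0, 0, 12, 0]
}}

```text
clock: 9.0
tool_pos: [0.4666, 0.1763, 0.3625]
eef_rot: [0.003, 0.656, 0.754, 0.004]
force: [0.7, 0.6, 0.0]
gripper_width: 0.0796
grasp_force: 0.0
```

{"method": "send_rows", "body": {
  "deltas": [-0.2, -2, 0, -0.6, -0.5, -5.5, 0, -1.7, -0.8, -9.2, 0, -2.9, -1.1, -13, 0, -4, -1.4, -16.8, 0, -5.2, -1.7, -20.6, 0, -6.4, -2, -24.4, 0, -7.6, -2.4, -28.2, -1, -8.8, -2.7, -32, -2, -10, -3, -35, -3.5, -11, -3.05, -36.25, -5, -11.3, -3.05, -36.25, -5.7, -11.3],
  "claw": 9.4
}}

```text
clock: 10.0
tool_pos: [0.4338, -0.1884, 0.2975]
eef_rot: [-0.001, 0.729, 0.685, -0.0]
force: [0.2, -0.2, -0.1]
gripper_width: 0.094
grasp_force: 0.0
```

{"method": "send_rows", "body": {
  "deltas": [0, 0, 0, 0, 0, 0, 0, 0, 0, 0, -1, 0, 0, 0, -2, 0, 0, 0, -3, 0, 0, 0, -4, 0, 0, 0, -5, 0, 0, 0, -6, 0, 0, 0, -6.5, 0, 0, 0, -6.5, 0, 0, 0, -6.5, 0]
}}

```text
clock: 10.92
tool_pos: [0.4348, -0.1865, 0.2343]
eef_rot: [-0.0, 0.728, 0.686, -0.0]
force: [0.4, -0.7, 0.3]
gripper_width: 0.094
grasp_force: 0.0
```

{"method": "send_rows", "body": {
  "deltas": [0, 0, 0, 0, 0, 0, 0, 0, 0, 0, 0, 0, 0, 0, 0, 0, 0, 0, 0, 0, 0, 0, 0, 0, 0, 0, 0, 0, 0, 0, 0, 0],
  "claw": 0
}}

```text
clock: 11.58
tool_pos: [0.4348, -0.1865, 0.2348]
eef_rot: [0.0, 0.728, 0.686, 0.0]
force: [0.2, -0.0, 0.4]
gripper_width: 0.0509
grasp_force: 29.9
```

{"method": "send_rows", "body": {
  "deltas": [0, 0, 0.5, 0, 0, 0, 1.5, 0, 0, 0, 3, 0, 0, 0, 4.5, 0, 0, 0, 6.5, 0, 0, 0, 8.5, 0, 0, 0, 10.5, 0, 0, 0, 11.5, 0, 0, 0, 12, 0, 0, 0, 12, 0]
}}

```text
clock: 12.42
tool_pos: [0.4349, -0.1865, 0.3556]
eef_rot: [0.001, 0.728, 0.686, 0.0]
force: [0.0, -0.4, -2.7]
gripper_width: 0.0503
grasp_force: 29.9
```

{"method": "send_rows", "body": {
  "deltas": [0.2, 1, 0, 0.4, 0.5, 3, 0, 1, 0.9, 6, 0, 2, 1.4, 9.3, 0, 3.5, 1.9, 12.7, 0, 5, 2.4, 16, 0, 6.5, 2.9, 19.3, 0, 8, 3.4, 22.5, 0, 9, 3.8, 25.5, 0, 10, 4.1, 27.5, 0, 11, 4.2, 28.4, 0, 11.3, 4.2, 28.4, 0, 11.3]
}}

```text
clock: 13.42
tool_pos: [0.4762, 0.0993, 0.3532]
eef_rot: [-0.001, 0.655, 0.755, -0.001]
force: [-0.7, 0.0, -4.4]
gripper_width: 0.0503
grasp_force: 29.9
```

{"method": "send_rows", "body": {
  "deltas": [0, 0, -1, 0, 0, 0, -3, 0, 0, 0, -5, 0, 0, 0, -7, 0, 0, 0, -8.5, 0, 0, 0, -9.5, 0, 0, 0, -10.2, 0, 0, 0, -10.7, 0, 0, 0, -11.2, 0, 0, 0, -11.6, 0, 0, 0, -11.8, 0, 0, 0, -11.8, 0]
}}

```text
clock: 14.42
tool_pos: [0.4771, 0.0975, 0.237]
eef_rot: [0.0, 0.656, 0.754, 0.0]
force: [-0.3, -0.3, -3.8]
gripper_width: 0.0508
grasp_force: 29.9
```

{"method": "send_rows", "body": {
  "deltas": [0, 0, 0, 0]
}}

```text
clock: 14.5
tool_pos: [0.477, 0.0976, 0.2371]
eef_rot: [0.0, 0.656, 0.754, 0.0]
force: [0.3, 0.8, -4.1]
gripper_width: 0.0504
grasp_force: 29.9
```

{"method": "send_rows", "body": {
  "deltas": [0, 0, -0.1, 0, 0, 0, -0.1, 0, 0, 0, -0.1, 0]
}}

```text
clock: 14.75
tool_pos: [0.4772, 0.0976, 0.2367]
eef_rot: [0.0, 0.656, 0.754, 0.0]
force: [-2.6, 0.0, 6.1]
gripper_width: 0.0503
grasp_force: 29.9
```

Contact. Releasing it and going for tan at (.432, −.253).

{"method": "send_rows", "body": {
  "deltas": [0, 0, 0, 0, 0, 0, 0, 0, 0, 0, 0, 0, 0, 0, 0, 0, 0, 0, 0, 0],
  "claw": 7.8
}}

```text
clock: 15.17
tool_pos: [0.4768, 0.0975, 0.2356]
eef_rot: [0.0, 0.657, 0.754, 0.0]
force: [0.3, 0.4, 0.2]
gripper_width: 0.0772
grasp_force: 0.0
```

{"method": "send_rows", "body": {
  "deltas": [0, 0, 1, 0, 0, 0, 2.5, 0, 0, 0, 4.5, 0, 0, 0, 7, 0, 0, 0, 10, 0, 0, 0, 12, 0, 0, 0, 12, 0, 0, 0, 12, 0]
}}

```text
clock: 15.83
tool_pos: [0.477, 0.0976, 0.3571]
eef_rot: [0.001, 0.656, 0.754, 0.001]
force: [-0.3, 1.1, -0.8]
gripper_width: 0.0779
grasp_force: 0.0
```

{"method": "send_rows", "body": {
  "deltas": [-0.2, -2, 0, -0.6, -0.6, -5.5, 0, -1.7, -1, -9.2, 0, -2.9, -1.5, -13, 0, -4, -2, -16.8, 0, -5.2, -2.5, -20.5, 0, -6.4, -3, -24.2, 0, -7.6, -3.5, -28, -1, -8.8, -4, -31.5, -2, -10, -4.3, -34, -3.5, -11, -4.5, -35.1, -5, -11.3, -4.5, -35.1, -5.6, -11.3],
  "claw": 9.4
}}

```text
clock: 16.83
tool_pos: [0.4303, -0.2548, 0.296]
eef_rot: [-0.003, 0.729, 0.685, -0.0]
force: [-0.6, 1.5, -0.6]
gripper_width: 0.0941
grasp_force: 0.0
```

{"method": "send_rows", "body": {
  "deltas": [0, 0, 0, 0, 0, 0, 0, 0, 0, 0, -1, 0, 0, 0, -2, 0, 0, 0, -3, 0, 0, 0, -4, 0, 0, 0, -5, 0, 0, 0, -6, 0, 0, 0, -6.5, 0, 0, 0, -6.5, 0, 0, 0, -6.5, 0]
}}

```text
clock: 17.75
tool_pos: [0.4318, -0.2535, 0.2343]
eef_rot: [-0.0, 0.728, 0.686, -0.0]
force: [-0.3, -0.2, 0.1]
gripper_width: 0.0938
grasp_force: 0.0
```

{"method": "send_rows", "body": {
  "deltas": [0, 0, 0, 0, 0, 0, 0, 0, 0, 0, 0, 0, 0, 0, 0, 0, 0, 0, 0, 0, 0, 0, 0, 0, 0, 0, 0, 0, 0, 0, 0, 0],
  "claw": 0
}}

```text
clock: 18.42
tool_pos: [0.4318, -0.2535, 0.2348]
eef_rot: [0.0, 0.728, 0.686, -0.0]
force: [0.6, 0.0, 0.8]
gripper_width: 0.0555
grasp_force: 30.0
```

{"method": "send_rows", "body": {
  "deltas": [0, 0, 0.5, 0, 0, 0, 1.5, 0, 0, 0, 3, 0, 0, 0, 4.5, 0, 0, 0, 6.5, 0, 0, 0, 8.5, 0, 0, 0, 10.5, 0, 0, 0, 11.5, 0, 0, 0, 12, 0, 0, 0, 12, 0]
}}

```text
clock: 19.25
tool_pos: [0.4319, -0.2535, 0.3556]
eef_rot: [0.001, 0.728, 0.686, 0.0]
force: [1.3, 0.4, -2.7]
gripper_width: 0.056
grasp_force: 30.0
```

{"method": "send_rows", "body": {
  "deltas": [0, 1, 0, 0.3, 0.1, 3, 0, 0.6, 0.2, 6, 0, 1.2, 0.2, 9.5, 0, 1.8, 0.3, 13, 0, 2.5, 0.3, 16.5, 0, 3.2, 0.4, 20, 0, 4, 0.5, 23.5, 0, 4.7, 0.5, 27, 0, 5.4, 0.6, 30.5, 0, 6, 0.7, 34, 0, 6.7, 0.7, 37.5, 0, 7.4]
}}

```text
clock: 20.25
tool_pos: [0.4375, 0.1237, 0.353]
eef_rot: [-0.001, 0.681, 0.732, -0.001]
force: [0.0, -0.9, -3.5]
gripper_width: 0.0558
grasp_force: 30.0
```

{"method": "send_rows", "body": {
  "deltas": [0, 3.5, 0, 0.7, 0.1, 7, 0, 1.4, 0.2, 10.5, 0, 2.1, 0.2, 14, 0, 2.8, 0.3, 17, 0, 3.4, 0.3, 19.5, 0, 3.7, 0.4, 20.7, 0, 3.9, 0.4, 21.05, 0, 3.9, 0.4, 21.05, 0, 3.9, 0.4, 21.05, 0, 3.9]
}}

```text
clock: 21.08
tool_pos: [0.4426, 0.3312, 0.3539]
eef_rot: [-0.0, 0.657, 0.754, -0.001]
force: [0.9, -0.3, -3.5]
gripper_width: 0.056
grasp_force: 30.0
```

{"method": "send_rows", "body": {
  "deltas": [0, 0, -1, 0, 0, 0, -3, 0, 0, 0, -5, 0, 0, 0, -7, 0, 0, 0, -8.5, 0, 0, 0, -9.5, 0, 0, 0, -10, 0, 0, 0, -10, 0]
}}

```text
clock: 21.75
tool_pos: [0.4426, 0.3313, 0.2534]
eef_rot: [-0.0, 0.657, 0.754, -0.001]
force: [-0.7, -0.6, -2.7]
gripper_width: 0.0555
grasp_force: 30.0
```

{"method": "send_rows", "body": {
  "deltas": [0, 0.1, -0.7, 0, 0, 0.1, -1.2, 0, 0, 0.1, -1.5, 0, 0, 0.1, -1.7, 0, 0, 0.1, -1.8, 0, 0, 0.1, -1.85, 0, 0, 0.1, -1.85, 0]
}}

```text
clock: 22.33
tool_pos: [0.4429, 0.3331, 0.2368]
eef_rot: [-0.0, 0.656, 0.754, -0.0]
force: [-3.2, -1.9, 3.1]
gripper_width: 0.0556
grasp_force: 30.0
```

{"method": "send_rows", "body": {
  "deltas": [0, 0, 0, 0, 0, 0, 0, 0, 0, 0, 0, 0, 0, 0, 0, 0, 0, 0, 0, 0],
  "claw": 8
}}

```text
clock: 22.75
tool_pos: [0.4429, 0.3331, 0.2363]
eef_rot: [0.0, 0.657, 0.754, 0.0]
force: [-0.2, -0.4, -0.7]
gripper_width: 0.0798
grasp_force: 0.0
```

{"method": "send_rows", "body": {
  "deltas": [0, 0, 1, 0, 0, 0, 2.5, 0, 0, 0, 4.5, 0, 0, 0, 7, 0, 0, 0, 10, 0, 0, 0, 12, 0, 0, 0, 12, 0, 0, 0, 12, 0]
}}

```text
clock: 23.42
tool_pos: [0.443, 0.3332, 0.3578]
eef_rot: [0.001, 0.656, 0.754, 0.002]
force: [0.1, -0.2, -0.4]
gripper_width: 0.0801
grasp_force: 0.0
```

{"method": "send_rows", "body": {
  "deltas": [0, -2, 0, -0.3, -0.1, -5.5, 0, -0.9, -0.2, -9.2, 0, -1.5, -0.3, -13, 0, -2.2, -0.4, -16.8, 0, -2.9, -0.5, -20.5, 0, -3.6, -0.5, -24.2, 0, -4.2, -0.6, -28, 0, -4.9, -0.7, -31.8, 0, -5.5, -0.8, -35.6, 0, -6.1, -0.9, -39.4, 0, -6.8, -0.9, -43.2, 0, -7.4],
  "claw": 9.4
}}

```text
clock: 24.42
tool_pos: [0.4327, -0.1005, 0.3544]
eef_rot: [-0.001, 0.704, 0.71, -0.0]
force: [1.0, 0.1, -0.5]
gripper_width: 0.0941
grasp_force: 0.0
```

{"method": "send_rows", "body": {
  "deltas": [-0.1, -3.8, 0, -0.7, -0.2, -7.6, 0, -1.4, -0.3, -11.4, 0, -2.1, -0.4, -15, -1, -2.8, -0.5, -18.5, -2, -3.4, -0.55, -21, -3.5, -3.9, -0.55, -22.1, -5, -3.9, -0.55, -22.1, -5.6, -3.9, -0.55, -22.1, -5.6, -3.9, -0.55, -22.1, -5.6, -3.9]
}}

```text
clock: 25.25
tool_pos: [0.4281, -0.3189, 0.2991]
eef_rot: [-0.001, 0.727, 0.686, 0.0]
force: [-0.1, 0.4, 0.1]
gripper_width: 0.0937
grasp_force: 0.0
```

{"method": "send_rows", "body": {
  "deltas": [0, 0, -1, 0, 0, 0, -2, 0, 0, 0, -3, 0, 0, 0, -4, 0, 0, 0, -5, 0, 0, 0, -6, 0, 0, 0, -6.5, 0, 0, 0, -6.5, 0, 0, 0, -6.5, 0]
}}

```text
clock: 26.0
tool_pos: [0.4283, -0.32, 0.2348]
eef_rot: [-0.0, 0.728, 0.686, 0.0]
force: [-0.4, 0.1, 0.2]
gripper_width: 0.0941
grasp_force: 0.0
```

{"method": "send_rows", "body": {
  "deltas": [0, 0, 0, 0, 0, 0, 0, 0, 0, 0, 0, 0, 0, 0, 0, 0, 0, 0, 0, 0, 0, 0, 0, 0, 0, 0, 0, 0, 0, 0, 0, 0],
  "claw": 0
}}

```text
clock: 26.67
tool_pos: [0.428, -0.32, 0.2353]
eef_rot: [-0.001, 0.727, 0.686, -0.001]
force: [-4.8, 0.6, 5.0]
gripper_width: 0.0512
grasp_force: 30.0
```

{"method": "send_rows", "body": {
  "deltas": [0, 0, 0.5, 0, 0, 0, 1.5, 0, 0, 0, 3, 0, 0, 0, 4.5, 0, 0, 0, 6.5, 0, 0, 0, 8.5, 0, 0, 0, 10.5, 0, 0, 0, 11.5, 0, 0, 0, 12, 0, 0, 0, 12, 0]
}}

```text
clock: 27.5
tool_pos: [0.4285, -0.32, 0.3562]
eef_rot: [0.001, 0.728, 0.686, 0.0]
force: [0.3, 0.3, -2.5]
gripper_width: 0.0513
grasp_force: 30.0
```

{"method": "send_rows", "body": {
  "deltas": [0, 1, 0, 0.3, 0.1, 3, 0, 0.6, 0.3, 6, 0, 1.2, 0.4, 9.5, 0, 1.8, 0.6, 13, 0, 2.5, 0.7, 16.5, 0, 3.2, 0.9, 20, 0, 4, 1, 23.5, 0, 4.7, 1.2, 27, 0, 5.4, 1.4, 30.5, 0, 6, 1.5, 34, 0, 6.7, 1.7, 37.5, 0, 7.4]
}}

```text
clock: 28.5
tool_pos: [0.444, 0.0573, 0.3535]
eef_rot: [-0.001, 0.681, 0.732, -0.001]
force: [0.9, -0.5, -3.4]
gripper_width: 0.0513
grasp_force: 30.0
```

{"method": "send_rows", "body": {
  "deltas": [0.2, 3.5, 0, 0.7, 0.3, 7, 0, 1.4, 0.5, 10.5, 0, 2.1, 0.6, 14, 0, 2.8, 0.7, 17, 0, 3.4, 0.8, 19, 0, 3.7, 0.9, 19.7, 0, 3.9, 0.9, 19.9, 0, 3.9, 0.9, 19.9, 0, 3.9, 0.9, 19.9, 0, 3.9]
}}

```text
clock: 29.33
tool_pos: [0.4541, 0.2532, 0.3545]
eef_rot: [-0.0, 0.657, 0.754, -0.001]
force: [0.3, -0.3, -3.8]
gripper_width: 0.0514
grasp_force: 30.0
```

Run:
```python
from plant import *
import cv2
print(get_state()['tool_pos'])
w=capture('wrist');cv2.imwrite('pics/w4.png',w['image'])
```

```text
[0.45407438 0.25323447 0.35447889]
```

View pics/w4.png

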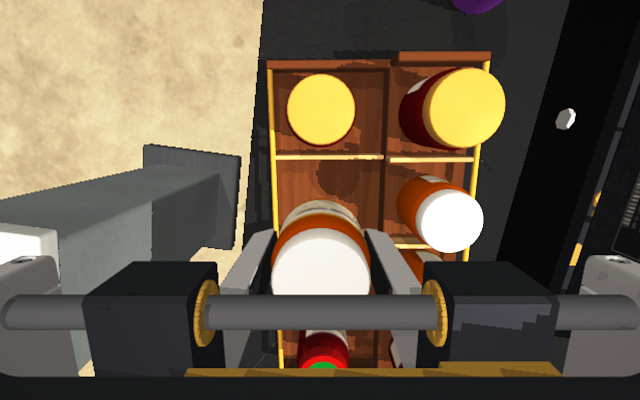

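The tan jar stands in its lane at (321,108). The white jar is held upright at (321,260) over its empty lane, with the front ruby visible below at (322,360). Lowering now.

{"method": "send_rows", "body": {
  "deltas": [0, 0, -1, 0, 0, 0, -3, 0, 0, 0, -5, 0, 0, 0, -7, 0, 0, 0, -8.5, 0, 0, 0, -9.5, 0, 0, 0, -10.2, 0, 0, 0, -10.7, 0, 0, 0, -11.2, 0, 0, 0, -11.6, 0, 0, 0, -11.8, 0, 0, 0, -11.8, 0]
}}

```text
clock: 30.38
tool_pos: [0.4546, 0.2541, 0.2376]
eef_rot: [0.0, 0.656, 0.754, 0.0]
force: [-0.1, 0.3, -3.1]
gripper_width: 0.0514
grasp_force: 30.0
```

{"method": "send_rows", "body": {
  "deltas": [0, 0, -0.05, 0, 0, 0, -0.05, 0, 0, 0, -0.05, 0]
}}

```text
clock: 30.63
tool_pos: [0.4546, 0.2541, 0.2373]
eef_rot: [0.0, 0.656, 0.754, 0.001]
force: [-0.3, -0.9, 0.8]
gripper_width: 0.051
grasp_force: 30.0
```

{"method": "send_rows", "body": {
  "deltas": [0, 0, -0.05, 0, 0, 0, -0.05, 0]
}}

```text
clock: 30.8
tool_pos: [0.4547, 0.2542, 0.2373]
eef_rot: [0.0, 0.656, 0.754, 0.0]
force: [-1.5, -0.9, 4.2]
gripper_width: 0.051
grasp_force: 30.0
```

{"method": "send_rows", "body": {
  "deltas": [0, 0, 0, 0, 0, 0, 0, 0, 0, 0, 0, 0, 0, 0, 0, 0, 0, 0, 0, 0],
  "claw": 7.8
}}

```text
clock: 31.22
tool_pos: [0.4543, 0.254, 0.2361]
eef_rot: [0.0, 0.657, 0.754, 0.0]
force: [-0.1, 0.1, 0.4]
gripper_width: 0.0774
grasp_force: 0.0
```

{"method": "send_rows", "body": {
  "deltas": [0, 0, 1, 0, 0, 0, 2.5, 0, 0, 0, 4.5, 0, 0, 0, 7, 0, 0, 0, 10, 0, 0, 0, 13, 0, 0, 0, 16, 0, 0, -3, 18, 0, 0, -6, 19, 0, 0, -8, 20, 0, 0, -8, 20, 0, 0, -8, 20, 0]
}}

```text
clock: 32.22
tool_pos: [0.4543, 0.1736, 0.4373]
eef_rot: [0.001, 0.657, 0.754, 0.001]
force: [0.3, 0.3, 0.3]
gripper_width: 0.0782
grasp_force: 0.0
```

Run:
```python
from plant import *
import cv2,numpy as np
from h import *
c=capture('top');cv2.imwrite('pics/t2.png',cv2.resize(c['image'][140:260,190:460],None,fx=2.9,fy=2.9))
w=capture('wrist');cv2.imwrite('pics/w5.png',w['image'])
print(get_state()['clock'],get_state()['tool_pos'])
```

```text
32.3167 [0.4540732  0.17452266 0.43575983]
```

View pics/t2.png

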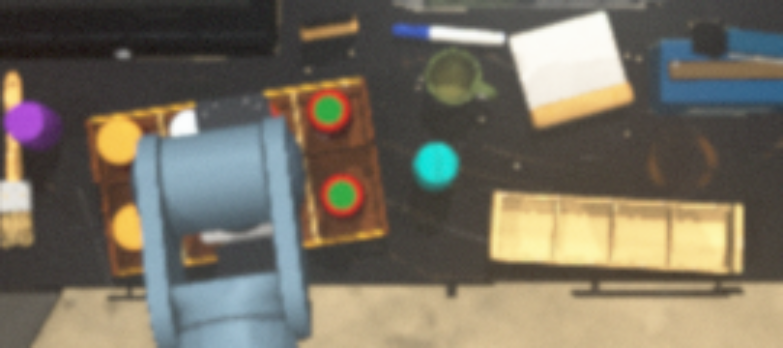

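View pics/w5.png

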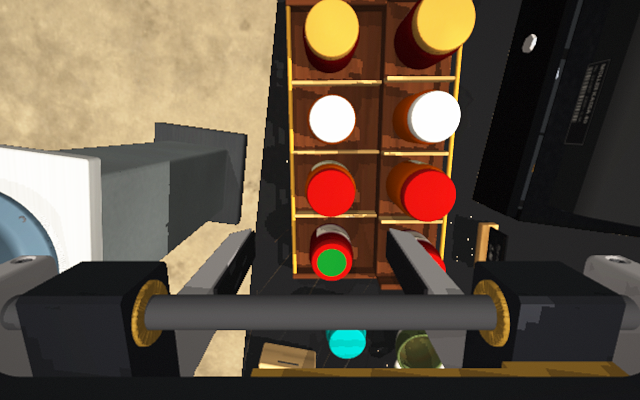

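The tray is empty. The front row is tan (331,28), white (332,118), amber (331,190) and ruby (331,262), each upright in front of its match on the rear step.

```bash
python3 -c "
from plant import *
print(hand_in())"
```

```text
the job is handed in; nothing more can be done
None
```

I handed the job in at about 32 s of the 102 s limit: all four jars stand upright on the front step in their own lanes (tan, white, amber, ruby), matching the rear row, which was not disturbed.

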